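Shut the slide box and put its drawer home

TASK

The orange slide box in the blue-fronted drawer has been left open: with the fingertips of the closed hand, push its lid down shut, and then push that drawer fully home, without slamming either. Only push, do not pinch or lift anything. Leave the grey-fronted drawer standing open as it is, because its slides are drying, and do not disturb the bottle, beaker and jars standing around.

Things in the scene. Friction and masses are not known exactly. Their poses are not given: they have to be found in the camera images.
- blue_unit: white drawer unit with a blue drawer front, 240 mm deep (x) x 160 wide (y) x 100 high, fixed to the bench, yaw up to 12 degrees. Origin at the centre of its underside; its own +x points to its back: the drawer goes home along +x, comes out along -x. The shut drawer's outer face lies 120 mm from the origin on the -x side; the top panel begins 14 mm behind that face
- blue_drawer (a joint): how far the blue-fronted drawer stands out of its unit, m: 0 = fully home, 0.16 = end stop; starts at 0.125 to 0.155. It slides with about 3 N of friction and stays where it is left
- blue_front (a point): middle of the top edge of the blue drawer front, on its outer face (the face towards the robot); moves with the drawer; axes parallel to the unit's. The plain front has no handle; it is a 14 mm thick panel, 154 mm wide, 73 mm high, its top edge 87.5 mm above the bench
- slidebox_lid (a joint): opening angle of the orange slide box's lid, rad: 0 = shut flat on the box, 1.6 = end stop; starts at 0.65 to 1.15. The hinge has friction: the lid stays at the angle where it is left and needs about 1 N at its edge to be pushed down
- lid_hinge (a point): middle of the lid's hinge line, at the lid's underside, 68.5 mm above the bench; the line runs along the unit's y at the slide box's back edge (farther from the robot). The frame turns with the lid: its -x runs from hinge to free edge, +z out of the lid's outer face. Flat orange lid, 85 mm from hinge to free edge, 105 wide, 6 thick, no knob; opens upwards, free edge towards the robot
- lid_edge (a point): middle of the lid's free edge, on its outer face, 85 mm from the hinge; moves with the lid. The slide box (85 x 105 x 46 mm) is fixed in the drawer, its front edge 12 mm behind the front panel's inner face. Shut, the lid's top is 74.5 mm above the bench, 13 mm below the top edge of the drawer front and 3.5 mm below the tops of the drawer's side walls
- grey_front (a point): middle of the top edge of the other unit's grey drawer front, on its outer face; that unit and drawer are the same size as the blue one, stand beside it on either side, drawer open 60 to 150 mm, must not be moved
- grey_unit: the grey-fronted drawer unit, same size and axes as the blue one, fixed to the bench
- amber_bottle: bystander: amber glass bottle, 54 mm across, 120 mm high, standing on the bench out to one side; origin at the centre of its underside
- beaker: bystander: glass beaker, 60 mm across, 75 mm high, on the bench out to the other side; origin at the centre of its underside
- seed_jar: bystander: small brown seed jar with a white cap, 40 mm across, 45 mm high, standing on the blue unit's top, about its middle; origin at the centre of its underside
- stain_jar: bystander: small green jar with a red cap, 40 mm across, 55 mm high, on the bench between the two units; origin at the centre of its underside

How it is judged (in metres and radians):
On the way, in this order (a step that is already met when the one before it is completed fails the run):
1. the lid is pushed shut while the drawer still stands open (value of joint slidebox_lid below 0.06 rad and value of joint blue_drawer above 0.09 m), for 0.2 s.
2. the blue-fronted drawer is pushed fully home (value of joint blue_drawer below 0.004 m and value of joint slidebox_lid below 0.06 rad), for 0.2 s.
At the end, for the whole second after the job is handed in: The blue-fronted drawer is home to within 4 mm, the slide box's lid is shut to within 0.06 rad, the grey-fronted drawer is within 10 mm of where it stood, and the bottle, beaker and both jars stand upright within 15 mm of where they were (all of step 2 and distance of grey_front from where it was at the start of the episode below 0.01 m and distance of each of amber_bottle, beaker, seed_jar, stain_jar from where it was at the start of the episode below 0.015 m and angle between each of amber_bottle, beaker, seed_jar, stain_jar's own z axis and vertical below 0.15 rad); the robot touches nothing.
It fails at once if the blue drawer is pushed in while the slide box's lid stands open (value of joint blue_drawer below 0.09 m and value of joint slidebox_lid above 0.15 rad).
It fails at once if the drawer (over 0.5 m/s) or the lid (over 8 rad/s) is slammed (velocity of joint blue_drawer below -0.5 m/s or velocity of joint slidebox_lid below -8 rad/s).
It fails at once if the drawer front or the lid is pinched between the fingers, or the lid is lifted further open (value of joint slidebox_lid above 1.35 rad or (x of the grasp point in the frame of blue_front between 0.001 and 0.013 m and y of the grasp point in the frame of blue_front between -0.075 and 0.075 m and z of the grasp point in the frame of blue_front below -0.003 m and contact force between the fingers and blue_drawer above 1 N) or (x of the grasp point in the frame of lid_hinge between -0.085 and 0 m and y of the grasp point in the frame of lid_hinge between -0.053 and 0.053 m and z of the grasp point in the frame of lid_hinge between 0 and 0.006 m and contact force between the fingers and slidebox_lid above 1 N)).
It fails at once if the grey-fronted drawer is moved (distance of grey_front from where it was at the start of the episode above 0.01 m).
It fails at once if a bystander is shifted or lifted (distance of any of amber_bottle, beaker, seed_jar, stain_jar from where it was at the start of the episode above 0.015 m).
It also fails if it takes over 48 s, if anything falls off the work surface, if the arm or the gripper's body presses on something with over 40 N, if the wrist force passes 120 N, or if a joint passes its speed limit or range.

ROBOT

A 7-joint arm with a two-finger parallel gripper is mounted at the origin on the work surface. World frame = base frame: x ahead of the robot, y to its left, z up, the work surface at z = 0. Lengths are in mm, angles in rad, forces in N, time in s.
With the tool pointing down it reaches from about 400 to 875 mm from the base axis. Payload 4.4 kg.
Tool frame: the origin (TCP) lies midway between the tips of the shut fingers; the grasp point (between the pads) lies 19 mm behind it; z points along the fingers, y is the line along which they close (so a half turn about z gives the same grasp; the last joint's range is limited). The gripper opens to 85 mm and grips with 20 to 120 N. Pads are 22 mm wide; open, the fingers measure 114 mm over their backs; the gripper's body (76 mm by 85 mm) begins 54 mm behind the grasp point. The pads swing forward as they close: fully open they stand 13 mm farther back than shut.
Start: joints at [-1.175, 0.628, 0.038, 1.517, -0.027, 0.996, -0.02], TCP at [289.593, 581.94, 203.913] pointing down, gripper open.
Joint ranges: [-3.06, 3.06], [-0.37, 2.12], [-1.25, 1.32], [0.18, 2.47], [-1.1, 4.24], [0.23, 1.98], [-2.94, 2.94]. Speed limits (rad/s): [2.57, 2.57, 3.14, 3.14, 3.14, 3.14, 3.14].

INTERFACE

Orientations are given as [roll, pitch, yaw] about the fixed x, y, z axes, in that order (R = Rz(yaw) Ry(pitch) Rx(roll)).
In Python, from cell import ctrl gives the robot as it stands. The module is installed in compiled form; this text tells all that it offers.
- The arm moves only by the tool step_arm, never from a script. Its argument "commands" is one flat list of numbers, 7 for each row, row after row: the shift along the tool's x, y, z in cm, then the turn, a rotation vector about the tool's x, y, z in rad, then the opening, from 0 (shut) to 1 (fully open). A call has 1 to 10 rows; each row is the pose to reach, as a shift and turn from the pose commanded when the call began, along the tool's axes at that moment; what a row does not reach only later rows make up. A row lasts 1/10 s, in which the tool goes at most 50 mm and 8.59 degrees, less where a joint would pass 70% of its speed; a pose out of reach is approached as far as the arm can. A call with a gripper value outside its range is refused whole. The fingers move at their own pace and stop on an object; the grip force is fixed at half the most. Time passes only in rows, so rows that repeat a pose let the fingers close. It gives the time, the measured TCP pose, the force, the opening and the grip force at its end, in the units of the state.
- ctrl.read_state(): the state, without advancing time (a new reading comes with each control period).
- ctrl.get_image(name): name is "scene" or "top" or "wrist"; returns a dict with "image" (480x640x3 uint8, red, green, blue), "range_z" (480x640 float32, mm along the optical axis (not along the pixel's ray), 0 where there is no reading), "vfov" (degrees; the focal length in pixels is half the picture's height over the tangent of half this angle, whatever the lens; pixels are square), "cx", "cy" (the principal point, pixels), "world_to_cam" (4x4, takes a point from world to camera coordinates). Camera axes: x right, y down, z forward; pixel columns grow to the right and rows downward; lengths in mm; the calibration is good to about 2 mm. A picture is of the moment at which its call begins.
- ctrl.finish_job(): hands the job in; it is judged then, once.
The state is a dict: "clock": time; "qpos": joint angles; "qd": joint speeds; "tau": joint torques, N m; "eef_pos": TCP position; "tool_rot": TCP orientation; "force": force on the tool from outside, world axes, zero at the start; "torque": the same for the moment, N m; "width": finger opening in mm; "gripper_force": force on a finger pad.
Only numpy, scipy, OpenCV 4.12 (cv2) and the standard library are available. Lean on these libraries where they do the work, as an engineer would, in place of code of your own. Each camera call takes 0.05 s, during which the arm holds its last target. There are 200 camera calls.

## Working session

There is one attempt and no reset: what is moved stays moved. The work goes in short steps, Python scripts to look and compute and a tool call to move; the robot and the scene stay as the last step left them, time stands still between calls to the robot, and variables do not carry over. Pictures are saved under pics/ and viewed, at most 10 in all, crops included, and the job is handed in when it is done.

Besides the shell and the picture viewer there is one more tool, called after ">>>" as a command line: name --argument value ..., lists and objects as JSON in quotes. step_arm: Moves the arm, as the interface text tells. Its arguments: {"type":"object","properties":{"commands":{"type":"array"}},"required":["commands"]}

```bash
mkdir -p pics; cat > h.py <<'E'
import numpy as np, cv2
from cell import ctrl
def grab(n):
    d=ctrl.get_image(n); d['f']=240/np.tan(np.radians(d['vfov'])/2); return d
def cloud(d):
    v,u=np.mgrid[:480,:640]; z=d['range_z'].astype(float)
    P=np.stack([(u-d['cx'])/d['f']*z,(v-d['cy'])/d['f']*z,z],-1)
    T=np.linalg.inv(d['world_to_cam']); W=P@T[:3,:3].T+T[:3,3]; W[z==0]=np.nan; return W
E
python3 - <<'E'
from h import *
for n in ('top','scene'):
    d=grab(n); np.savez('pics/'+n,W=cloud(d),im=d['image']); cv2.imwrite(f'pics/{n}.png',d['image'][...,::-1])
s=ctrl.read_state(); print(s['clock'],s['eef_pos'],s['tool_rot'],s['width'])
E
```

```text
0.1 [289.2916591  581.39820867 203.0692674 ] [-3.13987935e+00 -1.12200727e-05  2.67983336e+00] 85.43436289692194
```

View pics/top.png

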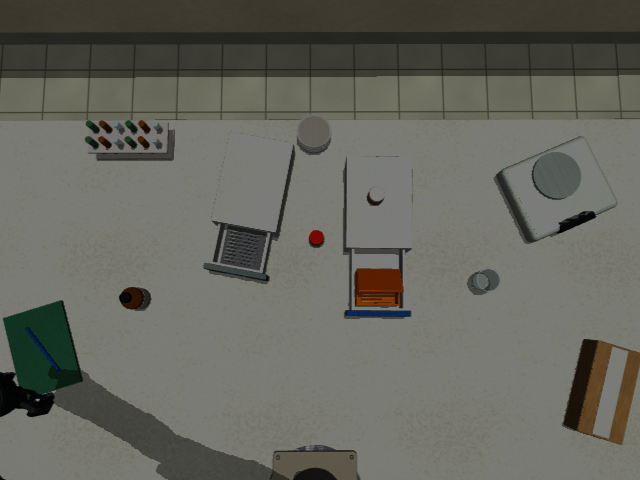

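View pics/scene.png

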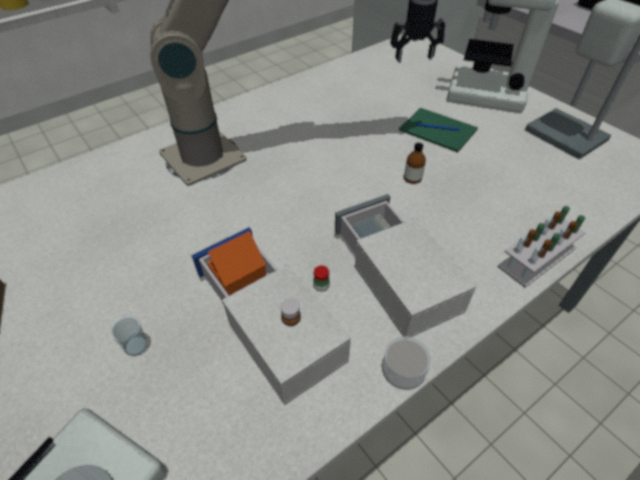

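The top view shows the blue front at (345–410, 313), the open orange lid at (380, 278), the seed jar at (376, 196), the stain jar at (316, 238), the grey front at (205–268, 272), the bottle at (132, 298) and the beaker at (482, 282). Next I measure these.

```bash
python3 - <<'E'
from h import *
np.set_printoptions(precision=1,suppress=True)
for n in ('top','scene'):
    q=np.load(f'pics/{n}.npz'); W=q['W'];im=q['im'].astype(int);r,g,b=im[...,0],im[...,1],im[...,2]
    near=(W[...,0]>250)&(W[...,0]<800)&(abs(W[...,1]+100)<220)
    bl=(b>r+50)&(b>g+25)&near&(W[...,2]>60); P=W[bl]
    print(n,'blue',len(P),P.min(0),P.max(0),np.median(P,0))
    T=P[P[:,2]>82]
    if len(T)>5:
        print(' top strip',len(T)); a=np.polyfit(T[:,1],T[:,0],1); print(' x=a*y+b',a,'yaw',-np.arctan(a[0]),T.min(0),T.max(0))
    o=(r>g+50)&(r>b+70)&near&(W[...,2]>76); P=W[o]
    print('orange',len(P),P.min(0),P.max(0))
    # plane fit ransac
    rng=np.random.default_rng(0);best=None
    for _ in range(300):
        s=P[rng.choice(len(P),3,False)];nn=np.cross(s[1]-s[0],s[2]-s[0]);nn/=np.linalg.norm(nn)+1e-9
        m=abs((P-s[0])@nn)<2.5
        if best is None or m.sum()>best.sum():best=m
    Q=P[best];c=Q.mean(0);nn=np.linalg.svd(Q-c)[2][2];nn*=np.sign(nn[2]);print(' plane',len(Q),c,nn,'angle',np.arccos(nn[2]),Q.min(0),Q.max(0))
    if n=='top':
        for nm,(u,v) in dict(front=(378,313),frontL=(350,314),frontR=(406,313),unitTL=(350,246),TR=(408,246),seed=(376,194),stain=(316,237),greyL=(208,267),greyR=(266,277),bot=(128,297),beak=(478,281)).items(): print(nm,W[v,u])
E
```

```text
top blue 313 [ 432.9 -226.2   78.5] [445.1 -77.4  94.3] [ 437.8 -151.6   87.8]
 top strip 305
 x=a*y+b [  0.  438.7] yaw -0.005796648099114179 [ 432.9 -226.2   82.3] [445.1 -77.4  94.3]
orange 946 [ 488.  -205.1   76.3] [ 543.8 -102.8  143.7]
 plane 828 [ 514.8 -153.5  108.4] [ 0.7 -0.   0.7] angle 0.8467716039380203 [ 488.  -205.1   76.3] [ 543.8 -102.8  142.5]
front [ 437.8 -151.7   88.1]
frontL [435.6 -85.3  81. ]
frontR [ 437.6 -218.1   90.5]
unitTL [596.7 -85.6 105.7]
TR [ 597.  -225.2   99.8]
seed [ 714.4 -145.4  146.4]
stain [625.1  -4.2  57.3]
greyL [548.5 255.   91.3]
greyR [524.7 116.4  83. ]
bot [476.8 434.4 118.4]
beak [ 513.8 -396.    78.8]
scene blue 149 [ 431.8 -227.5   83.2] [445.5 -80.1  91.2] [ 437.7 -179.2   87.5]
 top strip 149
 x=a*y+b [ -0.  436.2] yaw 0.010053400940756768 [ 431.8 -227.5   83.2] [445.5 -80.1  91.2]
orange 1661 [ 486.9 -207.1   76. ] [ 548.1 -103.1  138.4]
 plane 1366 [ 516.5 -156.8  106.4] [ 0.8 -0.   0.7] angle 0.8531115347095511 [ 488.9 -207.1   76. ] [ 545.6 -103.1  138.4]
```

>>> step_arm --commands '[-51.9,-56.2,0,0,0,-0.46,0,-51.9,-56.2,0,0,0,-0.46,0,-51.9,-56.2,0,0,0,-0.46,0,-51.9,-56.2,0,0,0,-0.46,0,-51.9,-56.2,0,0,0,-0.46,0,-51.9,-56.2,0,0,0,-0.46,0,-51.9,-56.2,0,0,0,-0.46,0,-51.9,-56.2,0,0,0,-0.46,0,-51.9,-56.2,0,0,0,-0.46,0,-51.9,-56.2,0,0,0,-0.46,0]'

```text
clock: 1.1
eef_pos: [429.7, 100.0, 203.9]
tool_rot: [3.142, -0.0, 3.14]
force: [1.0, -0.2, 0.7]
width: -0.1
gripper_force: 0.0
```

>>> step_arm --commands '[-7.3,-25.3,0,0,0,0,0,-7.3,-25.3,0,0,0,0,0,-7.3,-25.3,0,0,0,0,0,-7.3,-25.3,0,0,0,0,0,-7.3,-25.3,0,0,0,0,0,-7.3,-25.3,0,0,0,0,0,-7.3,-25.3,3,0,0,0,0,-7.3,-25.3,3,0,0,0,0,-7.3,-25.3,3,0,0,0,0]'

```text
clock: 2.0
eef_pos: [501.4, -150.2, 173.6]
tool_rot: [3.141, -0.002, 3.141]
force: [0.3, 0.4, 0.7]
width: -0.0
gripper_force: 0.0
```

```bash
python3 - <<'E'
from h import *
d=grab('scene'); cv2.imwrite('pics/s2.png',cv2.resize(d['image'][140:340,130:370,::-1],None,fx=3,fy=3))
s=ctrl.read_state(); print(s['clock'],s['eef_pos'],s['tool_rot'],s['force'])
E
```

```text
2.05 [ 502.22477338 -150.26511342  174.33069421] [ 3.14112216e+00 -2.09140789e-04  3.14111310e+00] [ 0.09689533 -0.30616408  0.15886885]
```

View pics/s2.png

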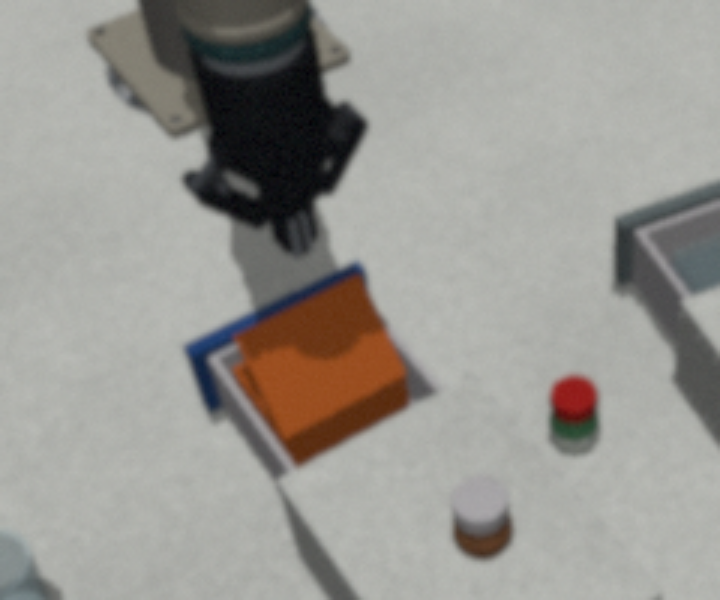

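The hand hangs above the upper part of the open lid, which is at (310, 320) in the crop. Pressing down next.

>>> step_arm --commands '[0,0,1.5,0,0,0,0,0,0,2.5,0,0,0,0,0,0,3.3,0,0,0,0,0,0,4.0,0,0,0,0,0.1,0,4.7,0,0,0,0,0.3,0,5.4,0,0,0,0,0.5,0,6.1,0,0,0,0,0.7,0,6.8,0,0,0,0,0.9,0,7.5,0,0,0,0,1.1,0,8.2,0,0,0,0]'

```text
clock: 3.05
eef_pos: [491.0, -151.3, 91.4]
tool_rot: [-3.141, 0.0, 3.14]
force: [0.4, 0.4, 0.6]
width: 0.1
gripper_force: 0.4
```

>>> step_arm --commands '[0,0,0.5,0,0,0,0,0,0,1.0,0,0,0,0,0,0,1.3,0,0,0,0,0,0,1.5,0,0,0,0,0,0,1.7,0,0,0,0,0,0,1.8,0,0,0,0,0,0,1.8,0,0,0,0]'

```text
clock: 3.75
eef_pos: [491.2, -151.2, 73.8]
tool_rot: [3.142, 0.0, 3.14]
force: [0.8, 0.3, -0.1]
width: 0.1
gripper_force: 0.0
```

```bash
python3 - <<'E'
from h import *
d=grab('scene'); cv2.imwrite('pics/s3.png',cv2.resize(d['image'][180:340,150:310,::-1],None,fx=3.5,fy=3.5))
s=ctrl.read_state(); print(s['clock'],s['eef_pos'],s['force'])
E
```

```text
3.8 [ 491.25767044 -151.18998852   73.90680229] [ 0.40675373  0.21828787 -0.31347414]
```

View pics/s3.png

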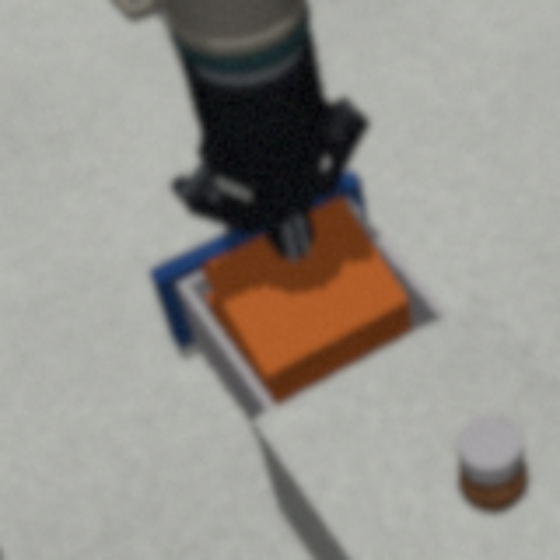

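The lid at (310, 280) looks nearly flat, but there is no contact force yet. Pressing on gently until it bottoms out.

>>> step_arm --commands '[0,0,0.1,0,0,0,0,0,0,0.2,0,0,0,0,0,0,0.3,0,0,0,0,0,0,0.3,0,0,0,0]'

```text
clock: 4.2
eef_pos: [491.1, -151.2, 70.8]
tool_rot: [3.142, -0.0, 3.14]
force: [-0.1, 0.2, 0.9]
width: 0.2
gripper_force: 0.1
```

>>> step_arm --commands '[0,0,0.1,0,0,0,0,0,0,0.2,0,0,0,0,0,0,0.3,0,0,0,0,0,0,0.3,0,0,0,0]'

```text
clock: 4.6
eef_pos: [491.1, -151.2, 67.7]
tool_rot: [3.142, -0.0, 3.14]
force: [0.8, 0.0, -0.3]
width: 0.1
gripper_force: 0.0
```

```bash
python3 - <<'E'
from h import *
d=grab('top'); W=cloud(d); s=ctrl.read_state(); print(s['eef_pos'],s['force'])
cv2.imwrite('pics/t4.png',cv2.resize(d['image'][235:330,320:440,::-1],None,fx=5,fy=5))
d=grab('scene'); W=cloud(d);im=d['image'].astype(int);r,g,b=im[...,0],im[...,1],im[...,2]
o=(r>g+40)&(r>b+50)&(abs(W[...,1]+152)<60)&(W[...,0]>440)&(W[...,0]<560)&(W[...,2]>60)
P=W[o];print(len(P))
for a in range(440,560,10):
    m=(P[:,0]>=a)&(P[:,0]<a+10)
    if m.sum()>3: print(a,m.sum(),np.median(P[m,2]).round(1))
E
```

```text
[ 491.12355516 -151.15048642   67.75747075] [-0.16780421  0.28566818  0.08150791]
1623
460 9 67.8
470 119 97.7
480 141 94.7
490 172 91.4
500 197 88.6
510 208 85.6
520 206 82.3
530 205 78.9
540 322 74.9
550 40 73.1
```

View pics/t4.png

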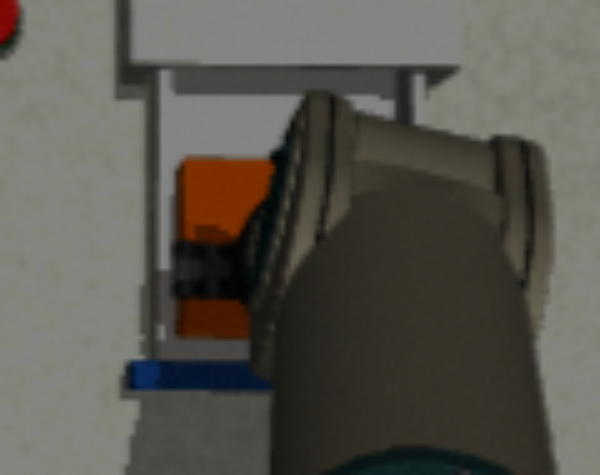

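```bash
python3 - <<'E'
from h import *
d=grab('scene'); W=cloud(d);im=d['image'].astype(int)
k=(im.max(-1)<75)&(abs(W[...,1]+152)<70)&(W[...,0]>440)&(W[...,0]<560)&(W[...,2]>60)
P=W[k];i=np.argsort(P[:,2])[:25];print(P[i].round(0).tolist())
T=d['world_to_cam'];
for p in ([491,-151,67.7],[491,-151,92]):
    c=T[:3,:3]@np.array(p)+T[:3,3];print(p,d['cx']+d['f']*c[0]/c[2],d['cy']+d['f']*c[1]/c[2])
cv2.imwrite('pics/s5.png',cv2.resize(d['image'][190:310,180:300,::-1],None,fx=5,fy=5))
E
```

```text
[[452.0, -220.0, 62.0], [450.0, -222.0, 62.0], [451.0, -221.0, 66.0], [452.0, -221.0, 70.0], [451.0, -222.0, 74.0], [449.0, -110.0, 76.0], [451.0, -221.0, 77.0], [451.0, -94.0, 77.0], [451.0, -164.0, 79.0], [450.0, -155.0, 79.0], [451.0, -107.0, 80.0], [451.0, -166.0, 80.0], [451.0, -171.0, 80.0], [452.0, -113.0, 80.0], [452.0, -170.0, 81.0], [454.0, -84.0, 81.0], [453.0, -154.0, 81.0], [451.0, -110.0, 81.0], [453.0, -102.0, 81.0], [452.0, -83.0, 82.0], [453.0, -97.0, 82.0], [453.0, -88.0, 83.0], [450.0, -191.0, 83.0], [453.0, -162.0, 83.0], [452.0, -164.0, 83.0]]
[491, -151, 67.7] 235.10333328926976 261.0411212691834
[491, -151, 92] 233.52780587654127 254.19313616528254
```

View pics/s5.png

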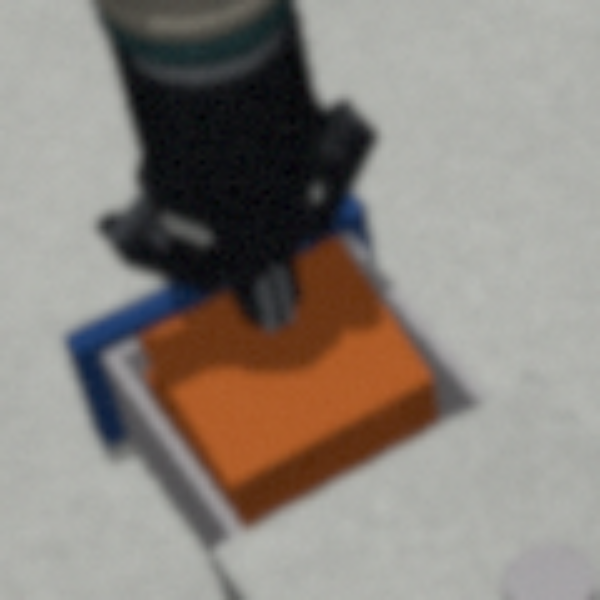

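```bash
python3 - <<'E'
from h import *
d=grab('scene');T=d['world_to_cam']
for p,o in (([502,-150,174],(230,223.3)),([491,-151,73.9],(234.3,252.9)),([491,-151,67.7],(235,255.6))):
  for dz in (0,10,20):
    c=T[:3,:3]@(np.array(p)+[11,0,dz])+T[:3,3];print(p,dz,d['cx']+d['f']*c[0]/c[2],d['cy']+d['f']*c[1]/c[2],o)
s=ctrl.read_state();print(s['qpos'],s['tau'],s['force'])
E
```

```text
[502, -150, 174] 0 233.30696546508662 234.95877589725782 (230, 223.3)
[502, -150, 174] 10 232.5887972802049 231.69141226678187 (230, 223.3)
[502, -150, 174] 20 231.85907208124274 228.37146907586572 (230, 223.3)
[491, -151, 73.9] 0 237.10649505106767 262.2557978353533 (234.3, 252.9)
[491, -151, 73.9] 10 236.4729817572723 259.44717267552744 (234.3, 252.9)
[491, -151, 73.9] 20 235.8300849112124 256.5969463666226 (234.3, 252.9)
[491, -151, 67.7] 0 237.49465057083844 263.97665100359893 (235, 255.6)
[491, -151, 67.7] 10 236.86685227710555 261.1933627911128 (235, 255.6)
[491, -151, 67.7] 20 236.22979758385185 258.3690371499914 (235, 255.6)
[ 0.24571766  0.64346658 -0.00259888  2.0144475   0.00319689  0.48361105
  1.80977801] [ 4.63717224e-03 -4.84799767e+01  6.89716525e-01 -1.07284918e+01
  6.28786671e-03  7.72354124e-04 -7.23552375e-06] [ 0.7121382  -0.55627141 -0.00370487]
```

```bash
python3 - <<'E'
from h import *
np.set_printoptions(precision=0,suppress=True)
d=grab('scene');W=cloud(d)
for v in range(238,264,2): print(v,W[v,233],W[v,236],d['image'][v,235])
E
```

```text
238 [ 496. -146.  147.] [ 503. -142.  150.] [15 16 18]
240 [ 497. -147.  142.] [ 505. -143.  146.] [14 13 20]
242 [ 497. -148.  136.] [ 504. -144.  140.] [28 29 30]
244 [ 499. -150.  133.] [ 502. -144.  132.] [52 52 57]
246 [ 505. -153.  134.] [ 502. -145.  126.] [50 51 55]
248 [ 503. -153.  125.] [ 502. -146.  120.] [46 48 49]
250 [ 501. -154.  117.] [ 504. -148.  116.] [45 46 48]
252 [ 503. -155.  114.] [ 505. -149.  111.] [47 50 52]
254 [ 502. -156.  107.] [ 502. -149.  102.] [62 57 57]
256 [ 500. -156.   98.] [ 499. -149.   91.] [92 55 41]
258 [ 501. -158.   93.] [ 503. -152.   90.] [107  55  24]
260 [ 505. -160.   91.] [ 509. -155.   91.] [106  53  20]
262 [ 508. -163.   89.] [ 510. -156.   86.] [106  53  20]
```

```bash
python3 - <<'E'
from h import *
np.set_printoptions(precision=0,suppress=True)
d=grab('scene');W=cloud(d)
for v in range(208,240,2): print(v,W[v,226],W[v,231],W[v,236])
d=grab('wrist');W=cloud(d);cv2.imwrite('pics/w6.png',d['image'][...,::-1])
print(d['world_to_cam'])
print(W[::60,::80].reshape(-1,3)[:64])
E
```

```text
208 [ 528. -158.  268.] [ 530. -149.  265.] [ 527. -138.  256.]
210 [ 529. -160.  264.] [ 528. -149.  258.] [ 527. -139.  251.]
212 [ 528. -160.  259.] [ 529. -151.  254.] [ 528. -140.  247.]
214 [ 528. -161.  254.] [ 530. -152.  249.] [ 528. -141.  242.]
216 [ 527. -162.  248.] [ 529. -152.  244.] [ 529. -142.  237.]
218 [ 526. -162.  242.] [ 531. -154.  241.] [ 528. -143.  232.]
220 [ 527. -164.  238.] [ 531. -155.  236.] [ 530. -144.  228.]
222 [ 527. -165.  233.] [ 529. -155.  228.] [ 513. -138.  205.]
224 [ 523. -164.  224.] [ 504. -146.  198.] [ 513. -139.  201.]
226 [ 507. -159.  202.] [ 502. -146.  190.] [ 512. -139.  193.]
228 [ 510. -161.  200.] [ 503. -148.  185.] [ 509. -139.  185.]
230 [ 512. -163.  196.] [ 503. -149.  180.] [ 510. -140.  180.]
232 [ 512. -164.  191.] [ 503. -150.  174.] [ 509. -141.  174.]
234 [ 509. -164.  183.] [ 485. -144.  150.] [ 510. -142.  169.]
236 [ 510. -165.  178.] [ 485. -145.  143.] [ 509. -143.  163.]
238 [ 511. -166.  174.] [ 509. -155.  164.] [ 505. -142.  152.]
[[   0.    1.    0.  150.]
 [   1.   -0.    0. -470.]
 [   0.    0.   -1.  1
[... 677 characters left out ...]
  89.]
 [ 451.   -3.    1.]
 [ 489. -354.   -1.]
 [ 489. -302.    1.]
 [ 466. -218.   80.]
 [ 481. -195.   26.]
 [ 480. -149.   32.]
 [ 479. -105.   33.]
 [ 489.  -47.    1.]
 [ 489.    4.    1.]
 [ 530. -361.    2.]
 [ 530. -308.    1.]
 [ 531. -256.    0.]
 [ 487. -182.   94.]
 [ 479. -150.  110.]
 [ 488. -117.   93.]
 [ 531.  -42.    1.]
 [ 531.   12.   -1.]
 [ 575. -372.    1.]
 [ 576. -317.    1.]
 [ 576. -261.    1.]
 [ 478. -171.  150.]
 [ 489. -150.  134.]
 [ 478. -129.  150.]
 [ 576.  -37.    1.]
 [ 576.   19.    1.]
 [ 626. -384.    1.]
 [ 478. -199.  172.]
 [ 482. -185.  167.]
 [ 473. -165.  177.]
 [ 607. -149.   23.]
 [ 473. -135.  177.]
 [ 482. -115.  168.]
 [ 478. -100.  172.]]
```

View pics/w6.png

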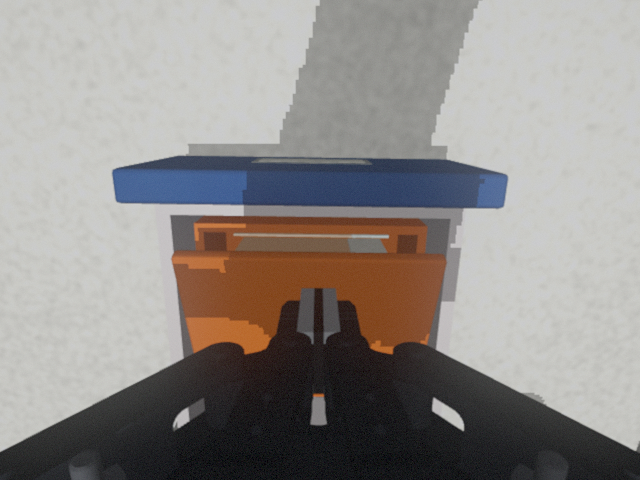

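By the cameras, the real fingertip z is about 27 mm above the reading. The lid stands at about 0.31 rad and the tip rests on it at roughly z = 95. x and y agree with the reading. I go further down, slowly and by feel.

>>> step_arm --commands '[0.1,0,0.4,0,0,0,0,0.2,0,0.8,0,0,0,0,0.2,0,1.1,0,0,0,0,0.2,0,1.3,0,0,0,0,0.2,0,1.5,0,0,0,0,0.2,0,1.6,0,0,0,0,0.2,0,1.7,0,0,0,0,0.2,0,1.8,0,0,0,0]'

```text
clock: 5.75
eef_pos: [489.2, -151.1, 49.8]
tool_rot: [3.142, -0.0, 3.14]
force: [-1.2, -0.3, 0.9]
width: 0.6
gripper_force: 0.4
```

>>> step_arm --commands '[0,0,0.1,0,0,0,0,0,0,0.2,0,0,0,0,0,0,0.3,0,0,0,0,0,0,0.3,0,0,0,0]'

```text
clock: 6.15
eef_pos: [489.2, -151.2, 47.1]
tool_rot: [3.142, 0.0, 3.14]
force: [-0.4, -0.1, 3.9]
width: 0.2
gripper_force: 1.7
```

>>> step_arm --commands '[0,0,0.1,0,0,0,0,0,0,0.1,0,0,0,0,0,0,0.1,0,0,0,0]'

```text
clock: 6.45
eef_pos: [489.5, -151.2, 46.9]
tool_rot: [-3.141, 0.001, 3.14]
force: [-2.6, 0.5, 12.1]
width: -0.2
gripper_force: 5.8
```

```bash
python3 - <<'E'
from h import *
d=grab('scene'); W=cloud(d);im=d['image'].astype(int);r,g,b=im[...,0],im[...,1],im[...,2]
s=ctrl.read_state(); print(s['eef_pos'],s['force'])
o=(r>g+40)&(r>b+50)&(abs(W[...,1]+152)<60)&(W[...,0]>440)&(W[...,0]<560)&(W[...,2]>60)
P=W[o]
for a in range(440,560,10):
    m=(P[:,0]>=a)&(P[:,0]<a+10)
    if m.sum()>3: print(a,m.sum(),np.median(P[m,2]).round(1))
E
```

```text
[ 489.49288226 -151.18380748   46.908956  ] [-2.27390891  0.27821577 11.61811956]
460 39 74.1
470 97 74.3
480 104 74.4
490 118 74.7
500 155 74.6
510 164 74.4
520 162 74.7
530 162 74.5
540 302 72.5
550 28 69.2
```

Contact force is 12 N and the lid top reads 74.5 mm all along, so it is shut. Lift straight up, retreat in front of the drawer, and come down.

>>> step_arm --commands '[0,0,-1.5,0,0,0,0,0,0,-4,0,0,0,0,0,0,-6,0,0,0,0,3,0,-6,0,0,0,0,6,0,-6,0,0,0,0,8.6,0,-6,0,0,0,0,8.6,0,-6,0,0,0,0,8.6,0,-6,0,0,0,0]'

```text
clock: 7.3
eef_pos: [403.7, -151.2, 106.1]
tool_rot: [-3.141, 0.001, 3.139]
force: [0.1, -1.4, -0.0]
width: 0.4
gripper_force: 0.0
```

```bash
python3 - <<'E'
from h import *
s=ctrl.read_state(); print(s['clock'],s['eef_pos'],s['force'])
d=grab('scene'); W=cloud(d);im=d['image'].astype(int);r,g,b=im[...,0],im[...,1],im[...,2]
o=(r>g+40)&(r>b+50)&(abs(W[...,1]+152)<60)&(W[...,0]>440)&(W[...,0]<560)&(W[...,2]>60);P=W[o]
print([(a,np.median(P[(P[:,0]>=a)&(P[:,0]<a+10),2]).round(1)) for a in range(460,540,10)])
bl=(b>r+50)&(b>g+25)&(W[...,2]>80)&(abs(W[...,1]+150)<100)&(W[...,0]<500);Q=W[bl];print(Q.min(0),Q.max(0))
cv2.imwrite('pics/s7.png',cv2.resize(d['image'][150:330,140:340,::-1],None,fx=3,fy=3))
E
```

```text
7.3 [ 403.74811361 -151.22496504  106.10965364] [ 0.10717357 -1.44953513 -0.04001586]
[(460, np.float64(74.3)), (470, np.float64(74.7)), (480, np.float64(74.9)), (490, np.float64(74.7)), (500, np.float64(74.7)), (510, np.float64(74.6)), (520, np.float64(74.6)), (530, np.float64(74.9))]
[ 439.49244319 -228.42477544   84.62245392] [455.25117123 -79.81265574  91.81963509]
```

View pics/s7.png

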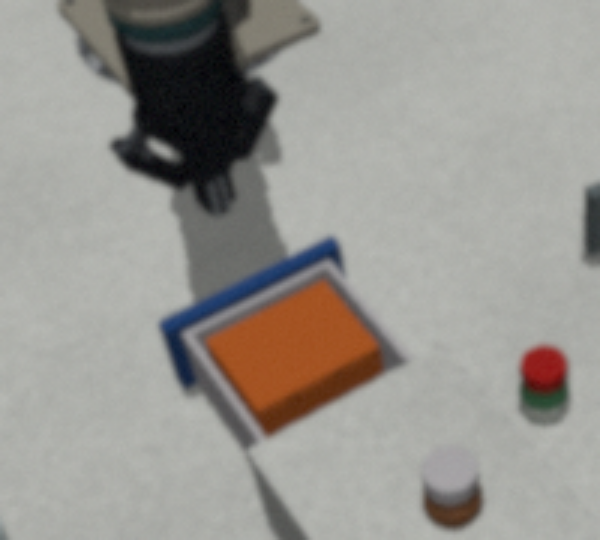

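The picture shows the lid flat shut at (290, 350), with the hand in front of the blue front and clear of it. The front now stands at x ≈ 439. Descend, then push.

>>> step_arm --commands '[0,0,2,0,0,0,0,0,0,5,0,0,0,0,0,0,7.4,0,0,0,0,0,0,7.4,0,0,0,0,-0.8,0,7.4,0,0,0,0,-1.6,0,7.4,0,0,0,0,-2.4,0,7.4,0,0,0,0,-3.4,0,7.4,0,0,0,0,-4.4,0,7.4,0,0,0,0,-5.4,0,7.4,0,0,0,0]'

```text
clock: 8.35
eef_pos: [457.6, -151.4, 32.2]
tool_rot: [-3.141, -0.0, 3.139]
force: [-4.0, -1.5, 2.2]
width: 0.1
gripper_force: 1.9
```

>>> step_arm --commands '[-1,0,0,0,0,0,0,-2,0,0,0,0,0,0,-3,0,0,0,0,0,0,-4,0,0,0,0,0,0,-5,0,0,0,0,0,0,-6,0,0,0,0,0,0,-6.8,0,0,0,0,0,0,-7.4,0,0,0,0,0,0,-7.8,0,0,0,0,0,0,-8,0,0,0,0,0,0]'

```text
clock: 9.35
eef_pos: [537.5, -151.1, 31.8]
tool_rot: [3.141, 0.0, 3.14]
force: [-2.9, -2.8, 0.1]
width: -0.0
gripper_force: 1.6
```

```bash
python3 - <<'E'
from h import *
d=grab('scene'); W=cloud(d);im=d['image'].astype(int);r,g,b=im[...,0],im[...,1],im[...,2]
s=ctrl.read_state(); print(s['eef_pos'],s['force'])
bl=(b>r+50)&(b>g+25)&(W[...,2]>80)&(abs(W[...,1]+150)<100)&(W[...,0]<620);Q=W[bl];print(Q.min(0),Q.max(0))
wt=(W[...,2]>95)&(W[...,2]<106)&(im.min(-1)>110)&(abs(W[...,1]+150)<70)&(W[...,0]<650);Q=W[wt];print(np.percentile(Q[:,0],[0,1,3]))
E
```

```text
[ 537.76918259 -151.01995083   31.83734529] [-2.31998581 -2.18155679  0.01353801]
[ 550.28449758 -229.64984451   83.88261078] [565.52000504 -80.70645795  91.97448193]
[590.47836431 593.66830834 595.15035208]
```

>>> step_arm --commands '[-0.5,0,0,0,0,0,0,-1.0,0,0,0,0,0,0,-1.5,0,0,0,0,0,0,-1.9,0,0,0,0,0,0,-2.2,0,0,0,0,0,0,-2.4,0,0,0,0,0,0,-2.6,0,0,0,0,0,0,-2.7,0,0,0,0,0,0]'

```text
clock: 10.2
eef_pos: [564.3, -151.4, 31.8]
tool_rot: [-3.142, 0.0, 3.14]
force: [-3.8, -1.9, 0.4]
width: -0.1
gripper_force: 1.5
```

>>> step_arm --commands '[-0.1,0,0,0,0,0,0,-0.2,0,0,0,0,0,0,-0.3,0,0,0,0,0,0,-0.4,0,0,0,0,0,0,-0.4,0,0,0,0,0,0]'

```text
clock: 10.7
eef_pos: [567.1, -151.4, 31.9]
tool_rot: [3.141, -0.002, 3.14]
force: [-5.8, -1.2, 0.8]
width: 0.1
gripper_force: 2.5
```

>>> step_arm --commands '[-0.1,0,0,0,0,0,0,-0.2,0,0,0,0,0,0,-0.3,0,0,0,0,0,0,-0.3,0,0,0,0,0,0]'

```text
clock: 11.1
eef_pos: [566.9, -151.4, 31.8]
tool_rot: [3.141, -0.008, 3.139]
force: [-11.1, -1.3, 6.8]
width: 0.2
gripper_force: 5.5
```

The reading held still while the force rose to 11 N, so the drawer is on its stop. Back off and lift.

>>> step_arm --commands '[1,0,0,0,0,0,0,4,0,0,0,0,0,0,8,0,0,0,0,0,0,11,0,0,0,0,0,0,11,0,-4,0,0,0,0,11,0,-8,0,0,0,0,11,0,-11,0,0,0,0,11,0,-11,0,0,0,0,11,0,-11,0,0,0,0]'

```text
clock: 12.0
eef_pos: [463.1, -150.6, 142.9]
tool_rot: [-3.141, 0.005, 3.141]
force: [-0.1, 0.3, -0.6]
width: -0.5
gripper_force: 0.0
```

```bash
python3 - <<'E'
from h import *
s=ctrl.read_state(); print(s['clock'],s['eef_pos'],s['force'])
d=grab('scene'); W=cloud(d);im=d['image'].astype(int);r,g,b=im[...,0],im[...,1],im[...,2]
bl=(b>r+50)&(b>g+25)&(W[...,2]>70)&(abs(W[...,1]+150)<100)&(W[...,0]<620);Q=W[bl];print(Q.min(0),Q.max(0))
cv2.imwrite('pics/s8.png',d['image'][...,::-1])
E
```

```text
12.0 [ 463.07599263 -150.63772301  142.90342655] [-0.14632032  0.28251509 -0.55982239]Traceback (most recent call last):
  File "<stdin>", line 4, in <module>
    return umr_minimum(a, axis, None, out, keepdims, initial, where)
ValueError: zero-size array to reduction operation minimum which has no identity
```

```bash
python3 - <<'E'
from h import *
d=grab('top'); W=cloud(d);im=d['image'].astype(int);r,g,b=im[...,0],im[...,1],im[...,2]
bl=(b>r+40)&(b>g+20)&(abs(W[...,1]+150)<100)&(W[...,0]>400)&(W[...,0]<640);Q=W[bl];print(len(Q),Q.min(0),Q.max(0))
cv2.imwrite('pics/t8.png',cv2.resize(d['image'][120:340,100:500,::-1],None,fx=2,fy=2))
E
```

```text
322 [ 578.36527177 -229.91532933   79.15769022] [592.03487173 -79.13806384  94.60880907]
```

View pics/t8.png

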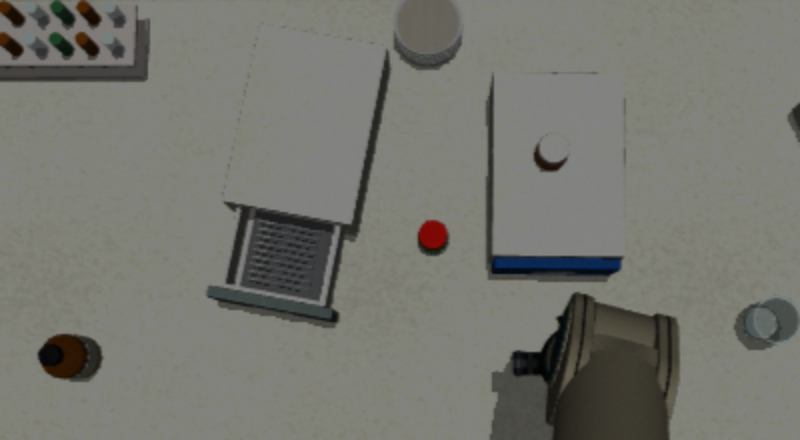

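The blue front at (555, 265) sits flush against the top panel. The grey drawer, the jars, the bottle and the beaker are where they were, and the arm is clear.

```bash
python3 -c "
from cell import ctrl
print(ctrl.finish_job())"
```

```text
the job is handed in; nothing more can be done
None
```

I pushed the lid shut (its top read a level 74.5 mm), then pushed the blue drawer in to its stop, and handed the job in at about 12 s; the grey drawer and bystanders look unmoved in the last picture, but no verdict came back.

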